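# Set a ground plate on the magnetic chuck

### The job

Slide the steel plate, flat all the way, from the loading board onto the magnetic chuck and bring it fully home: one side flush along the back rail, the adjoining end pressed firmly (sprung tip right in) against the nose of the end stop. The stop is held only by a magnet and its setting must not be lost, so do not shove it out of place. Once the plate is home, swing the chuck's lever fully over to its far side to lock it, leaving the plate touching rail and nose and the other things on the bench alone.

Things in the scene. Friction and masses are not known exactly. Their poses are not given: they have to be found in the camera images.
- fixture: Level bed fixed to the bench: aluminium loading board (to -y) and magnetic chuck (steel face with brass lines, y 0 to +220) end to end, both tops 45 above the origin, no step. Mm in its frame: x -115 to 115, y -280 to 220. Origin on the bench. Back rail on the chuck: face at x = +100 looking to -x, y 20 to 220, 18 high. Plate home: x = 55.
- plate: Flat ground-steel plate, 90 (its x) x 100 (its y) x 12 mm, 0.65 to 0.95 kg, too wide to grasp, four black bolt holes and a dark centre disc. Origin at the centre of its underside. Starts on the loading board, turned up to 0.35 rad from the fixture. Home: its +x side on the rail, its +y end on the stop's nose, axes parallel to the fixture's. Lightly oiled: dragging takes 1.5 to 4 N.
- stop: End stop on the chuck: dark block 44 x 28 x 24 mm, origin at the centre of its underside, axes as the fixture's. Slides along fixture y if pushed with over 20 N (magnet). From its -y face a brass screw nose, 11 mm thick, axis 7.5 mm above the chuck, sticks out 6 to 24 mm, set differently each time and not measured; a steel tip stands 3 mm further out and springs in at under 1 N.
- lever (a joint): Lock lever of the chuck, on a grey block on the bench beyond the chuck's +y end: 0 = off, leaning to fixture -x; 1.0 = on (end of travel), leaning to +x. Stays where left; moves with 1 N at the tip. Pivot 22 mm above the bench, at fixture x = -30, y = 262 mm.
- lever_tip (a point): Centre of the black ball, 26 mm across, at the lever's end, 80 mm from the pivot, about 92 mm above the bench; travels 77 mm along fixture +x from off to on.
- bobweight: Bystander: brass weight, 48 mm across, 75 high, standing on the bench to the right of the bed. Origin under its centre.
- oil: Bystander: yellow bottle, 60 mm across, 150 high, standing beyond the bed. Origin under its centre.
- marker: Bystander: white marker pen with a blue cap, 100 mm long (its x), 14 thick, lying on the bench to the left of the lever. Origin under its middle.
- tin: Bystander: open aluminium tin, 70 mm across, 50 high, standing beyond the bed. Origin under its centre.
Mind the look-alikes: they are no part of the job. There is more than one size of the plate; the one meant has the size given above.

How it is judged:
By the outcome, as a careful person would: the job done as asked, in the order asked, and still so for the second after the job is handed in, with the robot touching nothing.
It also fails if it takes over 72 s, if anything falls off the work surface, if the arm or the gripper's body presses on something with over 40 N, if the wrist force passes 120 N, or if a joint passes its speed limit or range.

### The arm

A 6-joint arm with a two-finger parallel gripper is mounted at the origin on the work surface. World frame = base frame: x ahead of the robot, y to its left, z up, the work surface at z = 0. Lengths are in m, angles in rad, forces in N, time in s.
With the tool pointing down it reaches from about 0.35 to 0.875 m from the base axis. Payload 4.2 kg.
Tool frame: the origin (TCP) lies midway between the tips of the shut fingers; the grasp point (between the pads) lies 19 mm behind it (manip.hold_point_z is the distance from the TCP to the grasp point, in m); z points along the fingers, y is the line along which they close (so a half turn about z gives the same grasp; the last joint's range is limited). The gripper opens to 85 mm and grips with 20 to 120 N. Pads are 22 mm wide; open, the fingers measure 114 mm over their backs; the gripper's body (76 mm by 85 mm) begins 54 mm behind the grasp point. The pads swing forward as they close: fully open they stand 13 mm farther back than shut.
Start: joints at [-0.903, 0.385, 0.008, 0, -1.194, -0.259], TCP at [0.248, -0.573, 0.205] pointing down, gripper open.
Joint ranges: [-3.14, 3.14], [-1.21, 2.06], [-1.07, 1.41], [-3.16, 2.05], [-2.99, -0.16], [-3.1, 3.1]. Speed limits (rad/s): [2.79, 2.79, 3.14, 3.14, 3.14, 3.14].

### API

Orientations are given as a unit quaternion [x, y, z, w].
In Python, from station import manip, cams gives the robot as it stands. The module is installed in compiled form; this text tells all that it offers.
- The arm moves only by the tool move_arm, never from a script. Its argument "steps" is one flat list of numbers, 4 for each row, row after row: the shift along the tool's x, y, z in mm, then the turn about the tool's z in rad. A call has 1 to 10 rows; each row is the pose to reach, as a shift and turn from the pose commanded when the call began, along the tool's axes at that moment; what a row does not reach only later rows make up. A row lasts 1/12 s, in which the tool goes at most 41.7 mm and 7.16 degrees, less where a joint would pass 70% of its speed; a pose out of reach is approached as far as the arm can. A call with a gripper value outside its range is refused whole. "grip" is the opening, from 0 (shut) to 1 (fully open), set as the call begins (left out, the last holds). The fingers move at their own pace and stop on an object; "squeeze" is the grip in N (left out, the last holds). Time passes only in rows, so rows that repeat a pose let the fingers close. It gives the time, the measured TCP pose, the force, the opening and the grip force at its end, in the units of the state.
- manip.sense(): the state, without advancing time (a new reading comes with each control period).
- cams.camera(name): name is "scene" or "top" or "wrist"; returns the picture (480x640x3 uint8, red, green, blue); there is no depth.
- cams.camera_info(name): a dict with "fx", "fy", "cx", "cy" (pixels), "dist_coeffs" ([k1, k2, p1, p2, k3] as OpenCV has them; the pictures are not rectified), "eye" and "attitude" of the camera in the world; the wrist camera has in their place "tool_from_camera" (4x4, takes a point from camera to tool coordinates, whose origin is the TCP and whose axes are the flange's). Camera axes: x right, y down, z forward; pixel columns grow to the right and rows downward; lengths in m; the calibration is good to about 2 mm. A picture is of the moment at which its call begins: read the wrist's pose just before it. camera_info takes no time and is no camera call.
- manip.hand_in(): hands the job in; it is judged then, once.
The state is a dict: "time": time; "q": joint angles; "joint_vel": joint speeds; "joint_efforts": joint torques, N m; "eef_pos": TCP position; "eef_rot": TCP orientation; "wrist_force": force on the tool from outside, world axes, zero at the start; "torque": the same for the moment, N m; "opening": finger opening in m; "grip_force": force on a finger pad.
Only numpy, scipy, OpenCV 4.12 (cv2) and the standard library are available. Lean on these libraries where they do the work, as an engineer would, in place of code of your own. Each camera call takes 0.05 s, during which the arm holds its last target. There are 200 camera calls.

## Working session

There is one attempt and no reset: what is moved stays moved. The work goes in short steps, Python scripts to look and compute and a tool call to move; the robot and the scene stay as the last step left them, time stands still between calls to the robot, and variables do not carry over. Pictures are saved under pics/ and viewed, at most 10 in all, crops included, and the job is handed in when it is done.

Besides the shell and the picture viewer there is one more tool, called as a command line: name --argument value ..., lists and objects as JSON in quotes. move_arm: Moves the arm, as the interface text tells. Its arguments: {"type":"object","properties":{"steps":{"type":"array","items":{"type":"number"}},"grip":{"type":"number"},"squeeze":{"type":"number"}},"required":["steps"]}

```bash
mkdir -p pics
python3 - <<'E'
from station import manip, cams
import cv2, numpy as np
for n in ["scene","top"]:
    im=cams.camera(n); cv2.imwrite(f"pics/{n}0.png",im[:,:,::-1])
    print(n,cams.camera_info(n))
print(cams.camera_info("wrist"))
print(manip.sense(), manip.hold_point_z)
E
```

```text
scene {'fx': 505.5877114115885, 'fy': 505.5877114115885, 'cx': 316.79857043684945, 'cy': 240.76034748590644, 'dist_coeffs': array([-0.06337815,  0.        ,  0.        ,  0.        ,  0.        ]), 'eye': array([1.06966579, 0.69631834, 0.71974729]), 'attitude': array([ 0.29028627,  0.83987751, -0.43596138, -0.1423985 ])}
top {'fx': 564.1028271102564, 'fy': 564.1028271102564, 'cx': 321.5516210632232, 'cy': 245.65371890256137, 'dist_coeffs': array([-0.01981672,  0.        ,  0.        ,  0.        ,  0.        ]), 'eye': array([ 0.41348678, -0.01747592,  1.20075441]), 'attitude': array([-0.69554942,  0.71668141, -0.0379165 ,  0.03378026])}
{'fx': 382.09032349711504, 'fy': 382.09032349711504, 'cx': 319.5863039592012, 'cy': 240.86188936549328, 'dist_coeffs': array([0.02215194, 0.        , 0.        , 0.        , 0.        ]), 'tool_from_camera': array([[ 9.11134594e-04, -9.59347690e-01, -2.82225405e-01,
         7.24340090e-02],
       [ 9.99999584e-01,  8.85728486e-04,  2.17601380e-04,
         2.70823425e-04],
       [ 4.12196999e-05, -2.82225486e-01,  9.59348098e-01,
        -1.68738050e-01],
       [ 0.00000000e+00,  0.00000000e+00,  0.00000000e+00,
         1.00000000e+00]])}
{'time': 0.1, 'q': array([-9.03435413e-01,  3.85485853e-01,  6.78646972e-03, -4.18779522e-04,
       -1.19398110e+00, -2.58598282e-01]), 'joint_vel': array([ 0.00046153, -0.00248371,  0.00388116,  0.00051057, -0.00061281,
        0.00074226]), 'joint_efforts': array([-4.16022585e-04, -3.93319702e+01,  1.88929582e+01,  4.19797003e+00,
       -2.62208938e-03,  5.92438738e-06]), 'eef_pos': array([ 0.24821325, -0.57299388,  0.20353906]), 'eef_rot': array([-2.02885673e-01,  9.79201960e-01,  9.29826361e-04, -2.46610521e-04]), 'wrist_force': array([ 0.21238335,  0.076964  , -0.03374795]), 'torque': array([-0.00868735, -0.03473351,  0.04280174]), 'grip_force': 0.0, 'opening': 0.08523370284370549} 0.0187
```

View pics/top0.png

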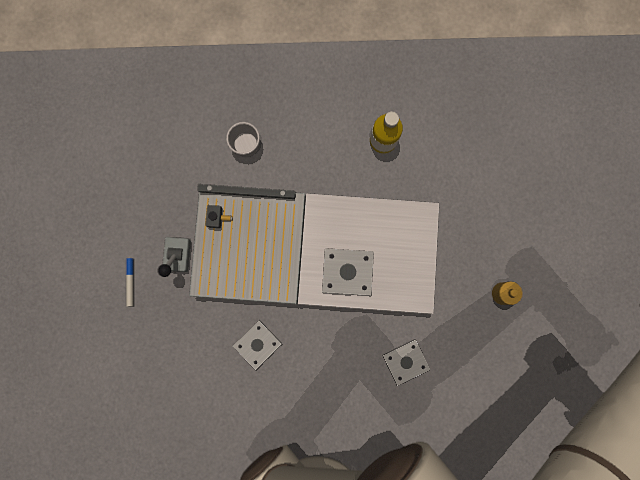

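View pics/scene0.png

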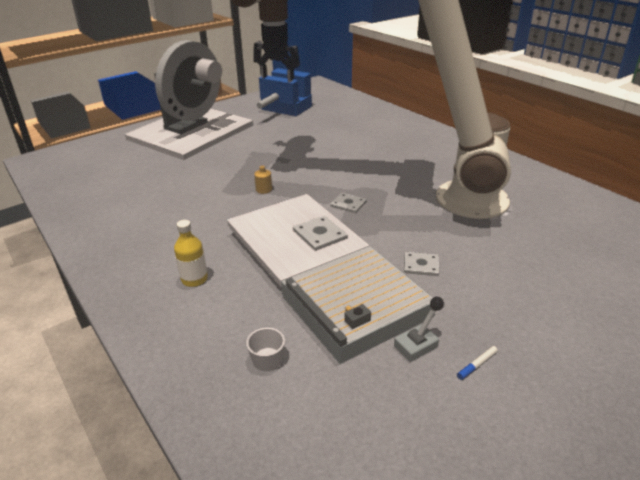

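The top view shows the bed running right to left, with the loading board on the right at columns 300–439 and the chuck at 191–304. The rail is along the upper edge, and the stop is at (214,216) with its nose pointing right. The plate is at (348,272), and two smaller look-alike plates lie on the bench. The lever ball is at (165,270), and it leans towards the robot. The scene view agrees.

Next I'll measure the poses.

```bash
cat > h.py <<'E'
import numpy as np, cv2
from scipy.spatial.transform import Rotation as R
from station import manip, cams
def pose(n, s=None):
    i=cams.camera_info(n)
    if n=="wrist":
        s=s or manip.sense(); T=np.eye(4); T[:3,:3]=R.from_quat(s["eef_rot"]).as_matrix(); T[:3,3]=s["eef_pos"]
        T=T@i["tool_from_camera"]; Rm,e=T[:3,:3],T[:3,3]
    else: Rm,e=R.from_quat(i["attitude"]).as_matrix(),np.array(i["eye"])
    K=np.array([[i["fx"],0,i["cx"]],[0,i["fy"],i["cy"]],[0,0,1]]); return K,np.array(i["dist_coeffs"]),Rm,e
def cast(uv,z,P):
    K,d,Rm,e=P; u=cv2.undistortPoints(np.float64(uv).reshape(-1,1,2),K,d)[:,0]
    r=np.c_[u,np.ones(len(u))]@Rm.T; return e+r*((z-e[2])/r[:,2])[:,None]
def proj(X,P):
    K,d,Rm,e=P; return cv2.projectPoints((np.atleast_2d(X)-e)@Rm,np.zeros(3),np.zeros(3),K,d)[0][:,0]
def fit(A,B): # rigid 2D: B = R A + t
    a,b=A.mean(0),B.mean(0); H=(A-a).T@(B-b); th=np.arctan2(H[0,1]-H[1,0],H[0,0]+H[1,1])
    r=np.array([[np.cos(th),-np.sin(th)],[np.sin(th),np.cos(th)]]); return th,b-r@a,(A@r.T+b-r@a)-B
E
python3 - <<'E'
from h import *
im=cv2.imread("pics/top0.png"); P=pose("top"); hsv=cv2.cvtColor(im,cv2.COLOR_BGR2HSV)
g=hsv[:,:,2]; print(g[220,400],g[250,340],g[240,560],g[300,302])
m=((g>185)&(hsv[:,:,1]<60)).astype(np.uint8)
c=cv2.findContours(m,cv2.RETR_EXTERNAL,cv2.CHAIN_APPROX_NONE)[0]; c=max(c,key=cv2.contourArea)
h=cv2.convexHull(c); q=cv2.approxPolyDP(h,8,True)[:,0]; print("board",q.tolist())
W=cast(q,.045,P)[:,:2]; print(W.round(4).tolist(),np.linalg.norm(W-np.roll(W,1,0),axis=0 if 0 else 1).round(4))
# plate
x0,y0,x1,y1=312,238,386,306
sub=((g<185)).astype(np.uint8); k=np.zeros_like(sub); k[y0:y1,x0:x1]=sub[y0:y1,x0:x1]
c=max(cv2.findContours(k,cv2.RETR_EXTERNAL,cv2.CHAIN_APPROX_NONE)[0],key=cv2.contourArea)
r=cv2.minAreaRect(c); B=cv2.boxPoints(r); V=cast(B,.057,P)[:,:2]; print("plate",r,V.round(4).tolist(),np.linalg.norm(V-np.roll(V,1,0),axis=1).round(4))
# ball
k=np.zeros_like(g); k[255:285,152:176]=(g<45)[255:285,152:176]
c=max(cv2.findContours(k.astype(np.uint8),cv2.RETR_EXTERNAL,cv2.CHAIN_APPROX_NONE)[0],key=cv2.contourArea)
e=cv2.minEnclosingCircle(c); print("ball",e,cast([e[0]],.092,P).round(4))
cv2.imwrite("pics/crop0.png",cv2.resize(im[170:320,140:340],None,fx=4,fy=4,interpolation=cv2.INTER_CUBIC))
E
```

```text
182 146 115 185
board [[306, 194], [365, 308], [298, 303]]
[[0.6399, 0.003], [0.4007, -0.1107], [0.415, 0.0255]] [0.226  0.2648 0.1369]
plate ((348.4999694824219, 271.5), (72.99998474121094, 66.99998474121094), 0.0) [[0.4101, -0.0031], [0.5461, -0.0069], [0.5417, -0.1559], [0.4056, -0.1503]] [0.1473 0.136  0.1491 0.1361]
ball ((164.23255920410156, 270.0813903808594), 6.325773239135742) [[0.4871 0.2852 0.092 ]]
```

View pics/crop0.png

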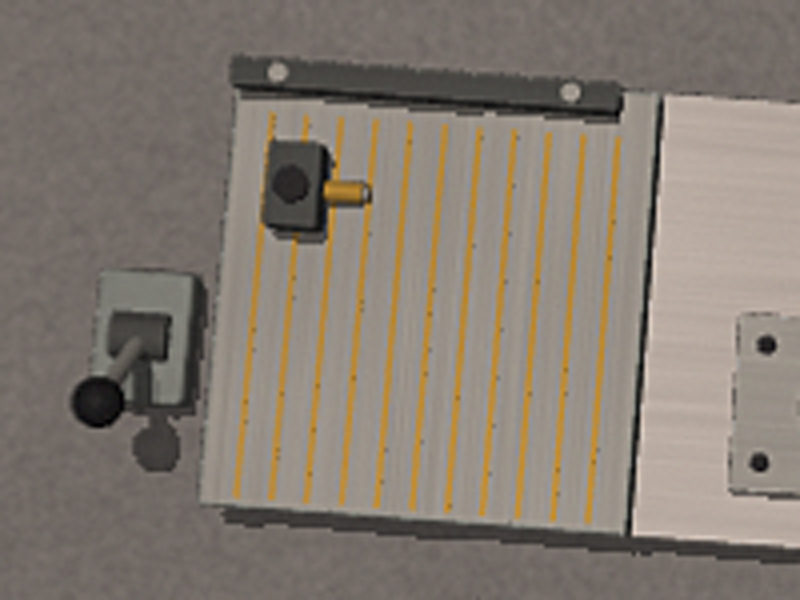

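The crop shows the stop block at about (214,216), with its nose tip ending near pixel (232,218). The seam runs from (305,194) to (298,303), and the ball is at (164,270).

Run:
```python
from h import *
im=cv2.imread("pics/top0.png"); P=pose("top"); hsv=cv2.cvtColor(im,cv2.COLOR_BGR2HSV); g=cv2.GaussianBlur(hsv[:,:,2],(3,3),0)
m=np.zeros_like(g); m[185:325,285:450]=(g>164)[185:325,285:450]
c=max(cv2.findContours(m,cv2.RETR_EXTERNAL,cv2.CHAIN_APPROX_NONE)[0],key=cv2.contourArea)
h=cv2.convexHull(c); q=cv2.approxPolyDP(h,6,True)[:,0]; print("board",q.tolist())
W=cast(q,.045,P)[:,:2]; print(W.round(4).tolist(),np.linalg.norm(W-np.roll(W,1,0),axis=1).round(4))
hm=cv2.erode(cv2.fillConvexPoly(np.zeros_like(g),h,1),np.ones((7,7))); k=((g<164)&(hm>0)).astype(np.uint8)
c=max(cv2.findContours(k,cv2.RETR_EXTERNAL,cv2.CHAIN_APPROX_NONE)[0],key=cv2.contourArea)
r=cv2.minAreaRect(c); B=cv2.boxPoints(r); V=cast(B,.057,P)[:,:2]; print("plate",r,V.round(4).tolist(),np.linalg.norm(V-np.roll(V,1,0),axis=1).round(4))
# fixture fit: order corners
if len(q)==4:
    # image: right->-y, up->+x
    ref=[]
    for p in q: ref.append([115 if p[1]<255 else -115, -280 if p[0]>370 else -1.5])
    th,t,res=fit(np.array(ref)/1e3,W); print("fix",th,t,(res*1e3).round(1).tolist())
    r2=np.array([[np.cos(th),-np.sin(th)],[np.sin(th),np.cos(th)]])
    f=lambda X:((np.atleast_2d(X)[:,:2]-t)@r2*1e3).round(1).tolist()
    print("plate fix",f(V),f(V.mean(0)))
    cr=lambda L:np.array(L)/4+[140-.375,170-.375]
    print("ball",f(cast([[164.2,270.1]],.092,P)))
    print("nose tip,base",f(cast(cr([[370,194],[328,192]]),.0525,P)))
    print("stop top corners",f(cast(cr([[273,142],[328,146],[320,230],[262,226]]),.069,P)))
    print("bed -x corner 220",f(cast(cr([[202,502]]),.045,P)), "rail top front edge",f(cast(cr([[240,88],[620,112]]),.063,P)))
```

```text
board [[307, 194], [438, 204], [432, 312], [299, 303]]
[[0.6398, 0.001], [0.6108, -0.2706], [0.3884, -0.247], [0.4149, 0.0235]] [0.226  0.2731 0.2237 0.2718]
plate ((347.9358215332031, 272.5272521972656), (50.83830642700195, 47.095611572265625), 3.5763344764709473) [[0.4308, -0.022], [0.526, -0.0309], [0.5164, -0.134], [0.4213, -0.1243]] [0.1027 0.0956 0.1036 0.0956]
fix -0.10230951822554753 [0.52787062 0.01671043] [[2.3, 2.5], [2.8, -2.9], [-3.5, -3.1], [-1.6, 3.5]]
plate fix [[-92.6, -48.5], [3.0, -47.5], [4.0, -151.1], [-91.6, -151.2]] [[-44.3, -99.6]]
ball [[-68.0, 263.0]]
nose tip,base [[50.1, 145.3], [49.6, 166.9]]
stop top corners [[70.8, 194.0], [70.8, 166.0], [27.7, 166.1], [27.6, 195.6]]
bed -x corner 220 [[-113.2, 218.1]] rail top front edge [[98.5, 214.8], [100.1, 19.8]]
```

The fit checks out. The ball comes out at (-68,263) where (-68.5,262) is expected, and the rail face at about 100. The plate centre is at fixture (-43,-99), almost square to the bed. The nose tip is at y≈145, so home is at y≈98.

I'll push with the fingers part open, so there are two contact points.

```bash
cat >> h.py <<'E'
th=-0.1023; t=np.array([.5279,.0167]); r2=np.array([[np.cos(th),-np.sin(th)],[np.sin(th),np.cos(th)]])
def tofix(X): return (np.atleast_2d(X)[:,:2]-t)@r2*1e3
def state():
    s=manip.sense(); Rm=R.from_quat(s["eef_rot"]).as_matrix(); p=s["eef_pos"]
    f=r2.T@s["wrist_force"][:2]
    print("t %.1f fix %s z %.1f yawfix %.3f F_fix %s Fz %.1f op %.1f tilt %s"%(s["time"],tofix(p).round(1)[0],p[2]*1e3,np.arctan2(Rm[1,0],Rm[0,0])-th,f.round(1),s["wrist_force"][2],s["opening"]*1e3,Rm[:2,2].round(3)))
    return s,Rm,p
def go(x,y,z,yaw):
    """shift/turn from now to fixture x,y (mm), z (mm), tool-x yaw in fixture"""
    s,Rm,p=state(); T=np.r_[r2@np.array([x,y])/1e3+t,z/1e3]
    d=Rm.T@(T-p)*1e3; w=yaw+th-np.arctan2(Rm[1,0],Rm[0,0]); w=(w+np.pi)%(2*np.pi)-np.pi
    print("shift",d.round(1),"turn",round(-w,3),"target world",T.round(3))
E
python3 -c "
from h import *
go(-43,-185,130,-np.pi/2)"
```

```text
t 0.1 fix [-218.  -615.2] z 203.5 yawfix -2.631 F_fix [0.2 0.1] Fz -0.0 op 85.2 tilt [-0.001  0.002]
shift [-363.   289.5   74.1] turn -1.06 target world [ 0.466 -0.163  0.13 ]
```

move_arm --steps '[-363,290,50,-1.06,-363,290,50,-1.06,-363,290,50,-1.06,-363,290,50,-1.06,-363,290,50,-1.06,-363,290,50,-1.06,-363,290,50,-1.06,-363,290,50,-1.06,-363,290,50,-1.06,-363,290,50,-1.06]' --grip 0.55

```text
time: 0.93
eef_pos: [0.4429, -0.2055, 0.1596]
eef_rot: [-0.671, 0.741, 0.0, -0.0]
wrist_force: [1.2, -0.7, 0.5]
opening: 0.047
grip_force: 0.0
```

```bash
python3 -c "
from h import *
go(-43,-185,60,-np.pi/2)"
```

```text
t 0.9 fix [ -61.8 -229.7] z 159.6 yawfix -1.568 F_fix [ 1.2 -0.5] Fz 0.5 op 47.0 tilt [-0.  0.]
shift [-44.7 -19.   99.6] turn 0.003 target world [ 0.466 -0.163  0.06 ]
```

move_arm --steps '[-45,-19,60,0,-45,-19,95,0,-45,-19,97,0,-45,-19,97,0,-45,-19,97,0,-45,-19,97,0]'

```text
time: 1.43
eef_pos: [0.4671, -0.1653, 0.0642]
eef_rot: [-0.67, 0.742, -0.001, 0.0]
wrist_force: [-0.1, -0.5, 0.1]
opening: 0.0466
grip_force: 0.0
```

Run:
```python
from h import *
state()
s=manip.sense(); im=cams.camera("wrist"); cv2.imwrite("pics/w1.png",im[:,:,::-1]); state()
```

```text
t 1.4 fix [ -41.9 -187.2] z 64.2 yawfix -1.570 F_fix [-0.1 -0.5] Fz 0.1 op 46.6 tilt [ 0.002 -0.001]
t 1.5 fix [ -41.6 -187.4] z 64.7 yawfix -1.571 F_fix [-0.6  0.4] Fz -0.1 op 47.2 tilt [ 0.003 -0.001]
```

View pics/w1.png

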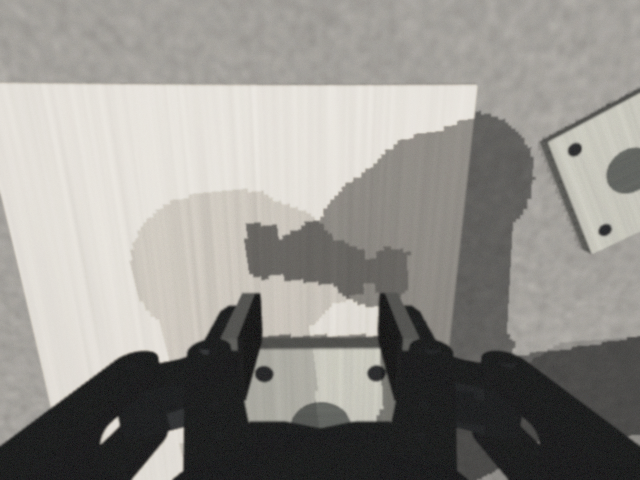

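The wrist view shows the plate's near end as a level edge at row ~347, and the bolt holes at columns 264 and 376 are centred under the tool. So the plate is square and centred. Next I'll touch down on the board to find the tip height.

move_arm --steps '[0,0,5,0,0,0,7,0,0,0,9,0,0,0,10,0,0,0,11,0,0,0,12,0,0,0,12,0]'

```text
time: 2.07
eef_pos: [0.4661, -0.1647, 0.0508]
eef_rot: [-0.67, 0.742, 0.0, -0.0]
wrist_force: [-0.5, -0.7, 1.2]
opening: 0.0469
grip_force: 0.0
```

Run:
```python
from h import *
s,Rm,p=state()
im=cams.camera_info
P=pose("wrist",s); P1=P
# earlier picture pose
s2=dict(s); 
q=R.from_quat(s["eef_rot"])
```

```text
t 2.1 fix [ -43.  -186.8] z 50.8 yawfix -1.571 F_fix [-0.4 -0.7] Fz 1.2 op 46.9 tilt [-0.  0.]
```

move_arm --steps '[0,0,1,0,0,0,2,0,0,0,3,0,0,0,4,0,0,0,4,0]'

```text
time: 2.48
eef_pos: [0.466, -0.1647, 0.0467]
eef_rot: [-0.67, 0.742, 0.0, -0.0]
wrist_force: [-0.4, -0.6, 0.4]
opening: 0.0471
grip_force: 0.0
```

move_arm --steps '[0,0,1,0,0,0,2,0,0,0,3,0,0,0,4,0,0,0,4,0]'

```text
time: 2.9
eef_pos: [0.466, -0.1647, 0.0427]
eef_rot: [-0.67, 0.742, 0.0, -0.0]
wrist_force: [-0.2, -0.3, -0.0]
opening: 0.0472
grip_force: 0.0
```

move_arm --steps '[0,0,1,0,0,0,2,0,0,0,3,0,0,0,3,0]'

```text
time: 3.23
eef_pos: [0.466, -0.1647, 0.0397]
eef_rot: [-0.67, 0.742, 0.0, -0.0]
wrist_force: [-0.4, -0.5, -0.6]
opening: 0.0465
grip_force: 0.0
```

move_arm --steps '[0,0,1,0,0,0,2,0,0,0,3,0,0,0,3,0]'

```text
time: 3.57
eef_pos: [0.4659, -0.1647, 0.0367]
eef_rot: [-0.67, 0.742, 0.0, -0.0]
wrist_force: [-0.1, 0.0, -0.4]
opening: 0.0469
grip_force: 0.0
```

move_arm --steps '[-10,0,-1,0,-18,0,-1,0,-23,0,-1,0,-28,0,-1,0,-33,0,-1,0,-38,0,-1,0,-43,0,-1,0,-48,0,-1,0,-53,0,-1,0,-58,0,-1,0]'

```text
time: 4.4
eef_pos: [0.4721, -0.1065, 0.0379]
eef_rot: [-0.67, 0.742, -0.0, -0.0]
wrist_force: [0.4, 0.0, -0.2]
opening: 0.0474
grip_force: 0.0
```

Run:
```python
from h import *
s,_,_=state(); P=pose("wrist",s); im=cams.camera("wrist"); cv2.imwrite("pics/w2.png",im[:,:,::-1])
```

```text
t 4.4 fix [ -42.9 -128.3] z 37.9 yawfix -1.571 F_fix [0.4 0.1] Fz -0.2 op 47.4 tilt [-0. -0.]
```

View pics/w2.png

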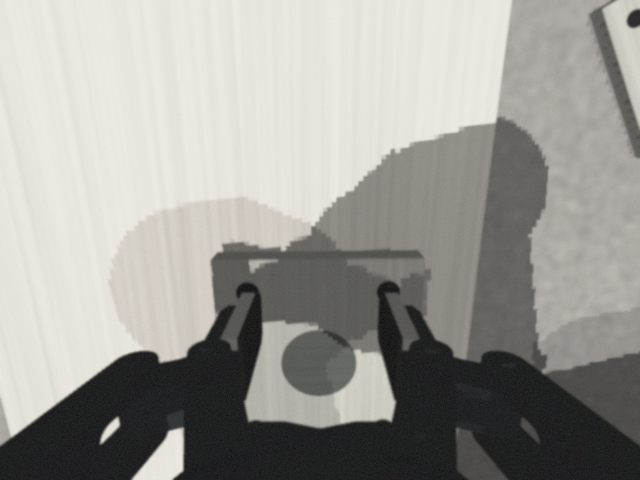

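The wrist view shows the fingertips above the plate, over the bolt holes. The tips stand higher than I assumed, so I'll check where the plate is.

Run:
```python
from h import *
s,_,_=state(); P=pose("wrist",s)
uv=[[319,363],[213,252],[424,252],[247,290],[389,290]]
for z in (.057,): print(tofix(cast(uv,z,P)).round(1).tolist())
# fingertip ray at TCP line (tool y = +-23.5): where would tips at z=tip project?
p=s["eef_pos"]; Rm=R.from_quat(s["eef_rot"]).as_matrix()
for b in (0,5,10,15,20,25):
    print(b,proj(np.array([p+Rm@np.array([dx,dy,-b/1e3]) for dx in(.011,-.011) for dy in(-.024,.024)]),P).round(0).tolist())
```

```text
t 4.5 fix [ -42.8 -127.8] z 38.0 yawfix -1.570 F_fix [0.2 1.1] Fz -0.7 op 46.9 tilt [0. 0.]
[[-43.3, -98.4], [0.3, -150.8], [-86.5, -150.9], [-12.8, -133.9], [-73.0, -134.0]]
0 [[267.0, 264.0], [369.0, 264.0], [268.0, 307.0], [368.0, 307.0]]
5 [[265.0, 268.0], [371.0, 268.0], [267.0, 311.0], [369.0, 311.0]]
10 [[264.0, 272.0], [372.0, 272.0], [266.0, 316.0], [370.0, 316.0]]
15 [[262.0, 276.0], [374.0, 276.0], [264.0, 322.0], [372.0, 322.0]]
20 [[260.0, 280.0], [375.0, 280.0], [263.0, 327.0], [373.0, 327.0]]
25 [[259.0, 285.0], [377.0, 285.0], [261.0, 333.0], [375.0, 333.0]]
```

The plate hasn't moved: its centre is still at (-43,-98). The pads stand about 30 mm behind the TCP at this opening. I'll back off and find the board by touch.

move_arm --steps '[30,0,0,0,60,0,0,0,60,0,3,0,60,0,5,0,60,0,7,0,60,0,9,0,60,0,10,0,60,0,10,0]'

```text
time: 5.12
eef_pos: [0.4659, -0.1661, 0.0276]
eef_rot: [-0.671, 0.742, 0.0, -0.0]
wrist_force: [-0.4, -0.9, -0.6]
opening: 0.0471
grip_force: 0.0
```

move_arm --steps '[0,0,1,0,0,0,2,0,0,0,3,0,0,0,4,0,0,0,4,0]'

```text
time: 5.53
eef_pos: [0.4658, -0.1666, 0.0237]
eef_rot: [-0.67, 0.742, 0.0, -0.0]
wrist_force: [-0.0, -0.3, 0.0]
opening: 0.0471
grip_force: 0.0
```

move_arm --steps '[0,0,1,0,0,0,2,0,0,0,3,0,0,0,4,0,0,0,4,0]'

```text
time: 5.95
eef_pos: [0.4658, -0.1667, 0.0197]
eef_rot: [-0.67, 0.742, 0.0, -0.0]
wrist_force: [-0.2, 0.0, -0.5]
opening: 0.0468
grip_force: 0.0
```

Run:
```python
from h import *
s,Rm,p=state(); P=pose("scene"); im=cams.camera("scene")
print(proj(p,P),proj(p+[0,0,.03],P))
u,v=proj(p+[0,0,.03],P)[0].astype(int)
c=im[v-75:v+75,u-100:u+100,::-1]; cv2.imwrite("pics/s2.png",cv2.resize(c,None,fx=4,fy=4,interpolation=cv2.INTER_CUBIC))
print(u,v)
```

```text
t 6.0 fix [ -43.1 -188.8] z 19.7 yawfix -1.571 F_fix [-0.2  0. ] Fz -0.5 op 46.8 tilt [-0.  0.]
[[300.55862467 225.37234624]] [[300.16457136 215.24187888]]
300 215
```

View pics/s2.png

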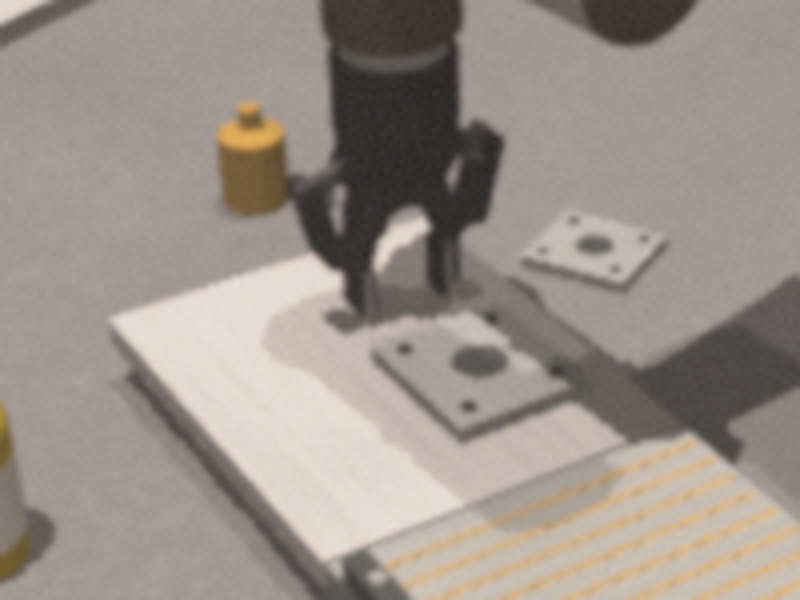

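The scene crop shows the fingertips about 4 mm above the board, just behind the plate's near end. The tips are therefore about 29 mm behind the TCP, and this is a good pushing height. I'll push along +y.

move_arm --steps '[-15,0,1,0,-22,0,1,0,-27,0,1,0,-32,0,1,0,-37,0,1,0,-42,0,1,0,-47,0,1,0,-52,0,1,0,-57,0,1,0,-60,0,1,0]'

```text
time: 6.83
eef_pos: [0.4721, -0.1065, 0.0189]
eef_rot: [-0.67, 0.742, 0.0, -0.0]
wrist_force: [0.3, -3.1, -0.2]
opening: 0.0473
grip_force: 1.4
```

```bash
cat >> h.py <<'E'
def plate(name=None):
    """disc centre and bolt holes of the plate from the top camera, fixture mm"""
    im=cams.camera("top")[:,:,::-1].copy(); P=pose("top")
    if name: cv2.imwrite(name,im)
    return im,P
E
python3 - <<'E'
from h import *
s,_,_=state(); P=pose("wrist",s); im=cams.camera("wrist"); cv2.imwrite("pics/w3.png",im[:,:,::-1])
plate("pics/t3.png")
a=cv2.resize(im[:,:,::-1],(400,300)); b=cv2.resize(cv2.imread("pics/t3.png"),(400,300)); cv2.imwrite("pics/v3.png",np.hstack([a,b]))
E
```

```text
t 6.8 fix [ -42.9 -128.2] z 18.9 yawfix -1.570 F_fix [ 0.6 -3. ] Fz -0.2 op 47.3 tilt [-0. -0.]
```

View pics/v3.png

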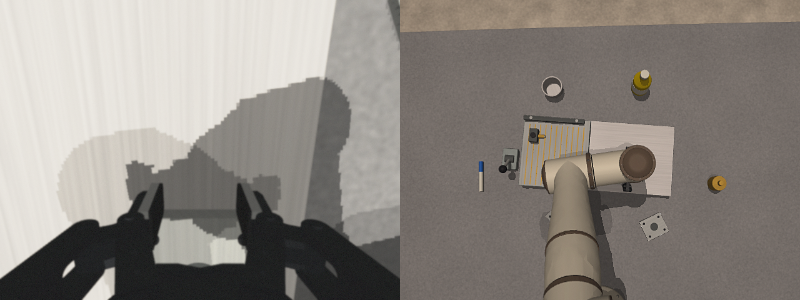

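The left half shows the plate edge straight and level against both fingers (wrist row ~344). The drag is 3 N, so the push is working and I'll continue.

move_arm --steps '[-7,0,0,0,-14,0,0,0,-21,0,0,0,-28,0,0,0,-35,0,0,0,-42,0,0,0,-49,0,0,0,-56,0,0,0,-63,0,0,0,-70,0,0,0]'

```text
time: 7.77
eef_pos: [0.4792, -0.0367, 0.0189]
eef_rot: [-0.67, 0.742, 0.0, -0.0]
wrist_force: [-0.2, -3.5, 0.6]
opening: 0.047
grip_force: 1.5
```

move_arm --steps '[-7,0,0,0,-14,0,0,0,-21,0,0,0,-28,0,0,0,-35,0,0,0,-42,0,0,0,-49,0,0,0,-55,0,0,0,-60,0,0,0,-63,0,0,0]'

```text
time: 8.6
eef_pos: [0.4856, 0.0259, 0.0189]
eef_rot: [-0.67, 0.742, 0.0, -0.0]
wrist_force: [0.6, -2.7, 0.4]
opening: 0.0466
grip_force: 1.5
```

Run:
```python
from h import *
s,_,_=state(); P=pose("wrist",s); im=cams.camera("wrist"); cv2.imwrite("pics/w4.png",im[:,:,::-1])
g=cv2.cvtColor(im,cv2.COLOR_RGB2GRAY); print(g[320:420:3,320].tolist())
```

```text
t 8.6 fix [-43.    4.9] z 18.9 yawfix -1.570 F_fix [ 0.9 -2.6] Fz 0.4 op 46.6 tilt [-0. -0.]
[93, 92, 94, 96, 89, 84, 85, 84, 83, 88, 94, 98, 96, 97, 100, 147, 171, 186, 185, 185, 185, 186, 185, 184, 184, 184, 185, 183, 183, 182, 184, 183, 186, 168]
```

move_arm --steps '[15,0,0,0,15,0,-40,0,0,30,-60,0.12,-30,60,-60,0.24,-61,82,-60,0.36,-61,82,-60,0.48,-61,82,-60,0.6,-61,82,-60,0.72,-61,82,-60,0.84,-61,82,-60,0.96]'

```text
time: 9.48
eef_pos: [0.4106, 0.0952, 0.0791]
eef_rot: [-0.256, 0.967, 0.001, 0.001]
wrist_force: [0.0, -0.9, 0.4]
opening: 0.0471
grip_force: 0.0
```

move_arm --steps '[0,0,0,0.12,0,0,0,0.24,0,0,0,0.36,0,0,0,0.48,0,0,0,0.61,0,0,0,0.61,0,0,0,0.61]'

```text
time: 10.07
eef_pos: [0.4105, 0.0948, 0.079]
eef_rot: [0.042, 0.999, 0.0, 0.0]
wrist_force: [-0.6, 0.8, 0.3]
opening: 0.0471
grip_force: 0.0
```

Run:
```python
from h import *
go(-122,66,19,np.pi)
s,_,_=state(); P=pose("wrist",s); im=cams.camera("wrist"); cv2.imwrite("pics/w5.png",im[:,:,::-1])
im2,_=plate("pics/t5.png")
c=cv2.resize(im2[180:330,150:350],(400,300)); cv2.imwrite("pics/v5.png",np.hstack([cv2.resize(im[:,:,::-1],(400,300)),c]))
```

```text
t 10.1 fix [-124.8   65.7] z 79.0 yawfix 3.160 F_fix [-0.6  0.7] Fz 0.3 op 47.1 tilt [0.001 0.001]
shift [-2.7  0.2 60. ] turn 0.018 target world [0.413 0.095 0.019]
t 10.1 fix [-124.8   65.7] z 79.0 yawfix 3.160 F_fix [-0.6  0.7] Fz 0.3 op 47.1 tilt [0.001 0.001]
```

View pics/v5.png

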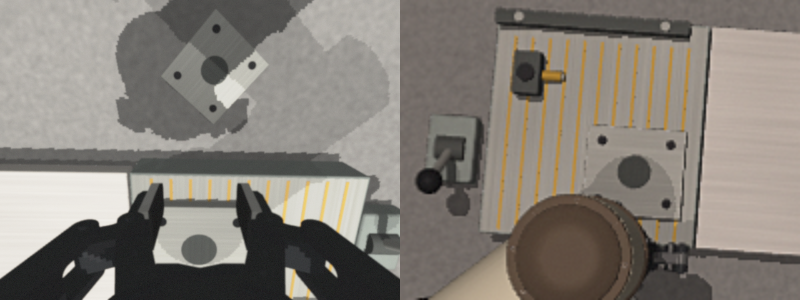

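The plate's disc is at top pixel ≈(267,265), on the chuck and square. It is centred under the tool in the wrist view at column 320. I'll lower the tool and push to the rail.

move_arm --steps '[0,0,30,0.018,0,0,50,0.018,0,0,60,0.018,0,0,60,0.018,-10,0,60,0.018,-20,0,60,0.018,-27,0,60,0.018,-34,0,60,0.018,-41,0,60,0.018,-48,0,60,0.018]'

```text
time: 11.0
eef_pos: [0.4582, 0.0897, 0.0191]
eef_rot: [0.053, 0.999, -0.0, -0.0]
wrist_force: [-2.7, 0.1, 1.4]
opening: 0.0471
grip_force: 1.7
```

Run:
```python
from h import *
go(-10,66,19,np.pi)
print(tofix(cast([[267,265.5]],.057,pose("top"))))
```

```text
t 11.0 fix [-76.8  65.5] z 19.1 yawfix 3.138 F_fix [-2.7 -0.2] Fz 1.4 op 47.1 tilt [-0.001 -0.   ]
shift [-66.8   0.7   0. ] turn -0.003 target world [0.525 0.083 0.019]
[[-42.19376678  65.33219521]]
```

move_arm --steps '[-7,0,0,0,-14,0,0,0,-21,0,0,0,-28,0,0,0,-35,0,0,0,-42,0,0,0,-49,0,0,0,-55,0,0,0,-60,0,0,0,-65,0,0,0]'

```text
time: 11.83
eef_pos: [0.5231, 0.0833, 0.0189]
eef_rot: [0.052, 0.999, -0.0, -0.0]
wrist_force: [-3.8, 0.3, 2.1]
opening: 0.0468
grip_force: 1.7
```

move_arm --steps '[-2,0,0,0,-4,0,0,0,-6,0,0,0,-7,0,0,0,-8,0,0,0,-8,0,0,0]'

```text
time: 12.33
eef_pos: [0.5307, 0.0825, 0.0189]
eef_rot: [0.052, 0.999, -0.0, 0.0]
wrist_force: [-2.1, 0.1, 0.1]
opening: 0.047
grip_force: 1.0
```

```bash
python3 -c "
from h import *
state()"
```

```text
t 12.3 fix [-3.9 65.8] z 18.9 yawfix 3.139 F_fix [-2.1 -0.1] Fz 0.1 op 47.0 tilt [ 0. -0.]
```

move_arm --steps '[-0.5,0,0,0,-1,0,0,0,-1.5,0,0,0,-2,0,0,0,-2,0,0,0]'

```text
time: 12.75
eef_pos: [0.5327, 0.0823, 0.0189]
eef_rot: [0.052, 0.999, -0.0, 0.0]
wrist_force: [-1.4, 0.3, 0.5]
opening: 0.0471
grip_force: 1.2
```

move_arm --steps '[-0.5,0,0,0,-1,0,0,0,-1.5,0,0,0,-2,0,0,0,-2,0,0,0]'

```text
time: 13.17
eef_pos: [0.5342, 0.0821, 0.0189]
eef_rot: [0.052, 0.999, -0.0, -0.001]
wrist_force: [-4.8, 0.2, 1.6]
opening: 0.047
grip_force: 2.2
```

move_arm --steps '[-0.5,0,0,0,-1,0,0,0,-1,0,0,0]'

```text
time: 13.42
eef_pos: [0.5341, 0.0818, 0.0188]
eef_rot: [0.052, 0.999, -0.0, -0.001]
wrist_force: [-6.8, 1.6, 2.9]
opening: 0.0468
grip_force: 3.6
```

```bash
python3 -c "
from h import *
state()"
```

```text
t 13.4 fix [-0.5 65.4] z 18.8 yawfix 3.139 F_fix [-7.   0.9] Fz 2.9 op 46.8 tilt [-0.003 -0.001]
```

move_arm --steps '[15,0,0,0,15,0,-40,0,0,-30,-60,-0.12,-30,-60,-60,-0.24,-50,-80,-60,-0.36,-50,-80,-60,-0.48,-50,-80,-60,-0.6,-50,-80,-60,-0.72,-50,-80,-60,-0.84,-50,-80,-60,-0.96]'

```text
time: 14.25
eef_pos: [0.5792, -0.0029, 0.0797]
eef_rot: [-0.417, 0.909, -0.001, 0.002]
wrist_force: [0.5, -1.0, -0.0]
opening: 0.0469
grip_force: 0.0
```

move_arm --steps '[0,0,0,-0.12,0,0,0,-0.24,0,0,0,-0.36,0,0,0,-0.48,0,0,0,-0.61,0,0,0,-0.61,0,0,0,-0.61]'

```text
time: 14.83
eef_pos: [0.5784, -0.0027, 0.0795]
eef_rot: [-0.668, 0.744, -0.001, 0.001]
wrist_force: [-0.8, 0.4, 0.5]
opening: 0.047
grip_force: 0.0
```

Run:
```python
from h import *
go(50,-15,19,-np.pi/2)
s,_,_=state(); P=pose("wrist",s); im=cams.camera("wrist"); cv2.imwrite("pics/w6.png",im[:,:,::-1])
im2,_=plate("pics/t6.png")
c=cv2.resize(im2[180:330,150:350],(400,300)); cv2.imwrite("pics/v6.png",np.hstack([cv2.resize(im[:,:,::-1],(400,300)),c]))
```

```text
t 14.8 fix [ 52.2 -14.2] z 79.5 yawfix -1.577 F_fix [-0.8  0.3] Fz 0.5 op 47.0 tilt [0.003 0.   ]
shift [ 0.9  2.4 60.5] turn -0.006 target world [ 0.576 -0.003  0.019]
t 14.8 fix [ 52.2 -14.2] z 79.5 yawfix -1.577 F_fix [-0.8  0.3] Fz 0.5 op 47.0 tilt [0.003 0.   ]
```

View pics/v6.png

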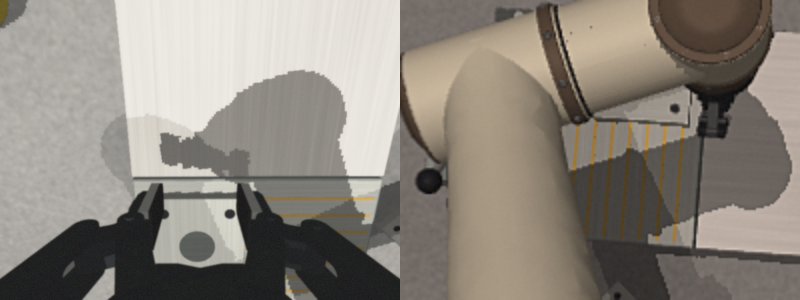

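The plate lies square along the rail, with its near edge just beyond the seam and the fingers behind it. I'll lower and push it towards the stop.

move_arm --steps '[0,2,35,-0.006,0,2,55,-0.006,0,2,60,-0.006,0,2,60,-0.006,-8,2,60,-0.006,-15,2,60,-0.006,-21,2,60,-0.006,-27,2,60,-0.006,-33,2,60,-0.006,-38,2,60,-0.006]'

```text
time: 15.77
eef_pos: [0.5793, 0.0358, 0.0196]
eef_rot: [-0.671, 0.741, -0.0, 0.0]
wrist_force: [-1.0, -4.4, 2.3]
opening: 0.047
grip_force: 1.7
```

```bash
python3 -c "
from h import *
state()"
```

```text
t 15.8 fix [49.2 24.2] z 19.6 yawfix -1.568 F_fix [-0.6 -4.4] Fz 2.3 op 47.0 tilt [ 0.001 -0.   ]
```

move_arm --steps '[-2,0,0,0,-4,0,0,0,-6,0,0,0,-7,0,0,0,-8,0,0,0,-8,0,0,0]'

```text
time: 16.27
eef_pos: [0.5797, 0.0432, 0.0188]
eef_rot: [-0.671, 0.741, 0.0, -0.0]
wrist_force: [0.3, -3.2, 1.7]
opening: 0.047
grip_force: 1.2
```

move_arm --steps '[-0.5,0,0,0,-1,0,0,0,-1.5,0,0,0,-2,0,0,0,-2,0,0,0]'

```text
time: 16.68
eef_pos: [0.5799, 0.0452, 0.0188]
eef_rot: [-0.671, 0.741, 0.0, -0.0]
wrist_force: [-0.7, -3.8, 2.5]
opening: 0.047
grip_force: 1.4
```

```bash
python3 -c "
from h import *
state()"
```

```text
t 16.7 fix [48.8 33.7] z 18.8 yawfix -1.568 F_fix [-0.3 -3.8] Fz 2.5 op 47.0 tilt [-0.  0.]
```

move_arm --steps '[-0.5,0,0,0,-1,0,0,0,-1.5,0,0,0,-1.5,0,0,0]'

```text
time: 17.02
eef_pos: [0.5801, 0.0468, 0.0189]
eef_rot: [-0.671, 0.741, 0.0, -0.0]
wrist_force: [0.2, -2.5, 0.4]
opening: 0.0469
grip_force: 1.3
```

move_arm --steps '[-0.5,0,0,0,-1,0,0,0,-1,0,0,0]'

```text
time: 17.27
eef_pos: [0.5801, 0.0477, 0.0188]
eef_rot: [-0.671, 0.741, 0.0, -0.0]
wrist_force: [-1.0, -3.4, 0.7]
opening: 0.0473
grip_force: 1.5
```

move_arm --steps '[-0.5,0,0,0,-1,0,0,0,-1,0,0,0]'

```text
time: 17.52
eef_pos: [0.5803, 0.0487, 0.0188]
eef_rot: [-0.671, 0.741, 0.0, -0.0]
wrist_force: [-0.1, -2.2, -0.1]
opening: 0.0471
grip_force: 1.5
```

move_arm --steps '[-0.5,0,0,0,-1,0,0,0,-1,0,0,0]'

```text
time: 17.77
eef_pos: [0.5804, 0.0497, 0.0188]
eef_rot: [-0.671, 0.741, 0.0, -0.0]
wrist_force: [-1.1, -3.2, -0.3]
opening: 0.0465
grip_force: 1.4
```

move_arm --steps '[-0.5,0,0,0,-1,0,0,0,-1,0,0,0]'

```text
time: 18.02
eef_pos: [0.5803, 0.0498, 0.0189]
eef_rot: [-0.671, 0.741, -0.0, -0.001]
wrist_force: [0.8, -6.1, -0.2]
opening: 0.047
grip_force: 3.1
```

move_arm --steps '[-0.5,0,0,0,-1,0,0,0,-1,0,0,0]'

```text
time: 18.27
eef_pos: [0.5802, 0.0499, 0.0189]
eef_rot: [-0.671, 0.742, -0.0, -0.001]
wrist_force: [1.1, -8.7, 0.2]
opening: 0.0468
grip_force: 4.6
```

```bash
python3 -c "
from h import *
state()"
```

```text
t 18.3 fix [48.6 38.3] z 18.9 yawfix -1.569 F_fix [ 2.  -8.6] Fz 0.2 op 46.8 tilt [-0.002 -0.002]
```

move_arm --steps '[15,0,0,0,15,0,-40,0,0,30,-60,0.12,-30,60,-60,0.24,-60,79,-60,0.36,-60,79,-60,0.48,-60,79,-60,0.6,-60,79,-60,0.72,-60,79,-60,0.84,-60,79,-60,0.96]'

```text
time: 19.1
eef_pos: [0.5084, 0.12, 0.0793]
eef_rot: [-0.25, 0.968, 0.001, 0.001]
wrist_force: [0.5, -0.7, -0.0]
opening: 0.0469
grip_force: 0.0
```

move_arm --steps '[0,0,0,0.12,0,0,0,0.24,0,0,0,0.36,0,0,0,0.48,0,0,0,0.61,0,0,0,0.61,0,0,0,0.61]'

```text
time: 19.68
eef_pos: [0.5083, 0.1195, 0.0791]
eef_rot: [0.048, 0.999, 0.001, 0.001]
wrist_force: [-0.3, 0.6, 1.0]
opening: 0.0471
grip_force: 0.0
```

Run:
```python
from h import *
go(-20,95,19,np.pi)
s,_,_=state(); P=pose("wrist",s); im=cams.camera("wrist"); cv2.imwrite("pics/w7.png",im[:,:,::-1])
im2,_=plate("pics/t7.png")
c=cv2.resize(im2[180:330,150:350],(400,300),interpolation=cv2.INTER_CUBIC); cv2.imwrite("pics/v7.png",np.hstack([cv2.resize(im[:,:,::-1],(400,300)),c]))
```

```text
t 19.7 fix [-30.  100.3] z 79.1 yawfix 3.148 F_fix [-0.4  0.6] Fz 1.0 op 47.1 tilt [0.001 0.001]
shift [-9.9 -5.4 60.2] turn 0.006 target world [0.518 0.113 0.019]
t 19.7 fix [-30.  100.3] z 79.1 yawfix 3.148 F_fix [-0.4  0.6] Fz 1.0 op 47.1 tilt [0.001 0.001]
```

View pics/v7.png

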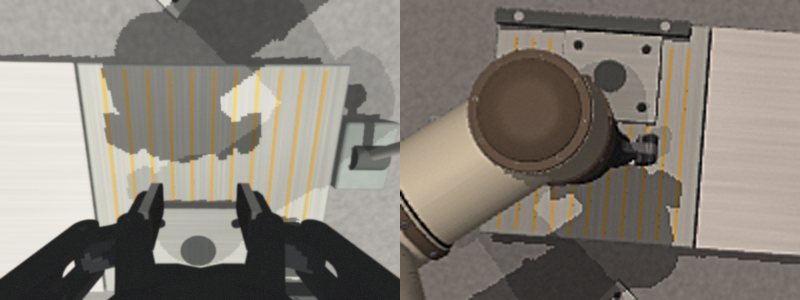

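The plate lies along the rail, with its disc at top pixel ≈(255,218) and its +y end at the stop. I'll give it one light re-seating press against the rail.

move_arm --steps '[0,-3,35,0.006,0,-3,55,0.006,0,-3,60,0.006,0,-3,60,0.006,-8,-3,60,0.006,-16,-3,60,0.006,-22,-3,60,0.006,-26,-3,60,0.006,-28,-3,60,0.006,-28,-3,60,0.006]'

```text
time: 20.62
eef_pos: [0.536, 0.1134, 0.0192]
eef_rot: [0.053, 0.999, 0.0, 0.0]
wrist_force: [0.4, 0.1, -1.1]
opening: 0.047
grip_force: 0.0
```

move_arm --steps '[-0.5,0,0,0,-1,0,0,0,-1.5,0,0,0,-2,0,0,0,-2,0,0,0]'

```text
time: 21.03
eef_pos: [0.5366, 0.113, 0.0187]
eef_rot: [0.052, 0.999, -0.0, -0.001]
wrist_force: [-4.2, 0.2, 2.5]
opening: 0.0469
grip_force: 1.8
```

```bash
python3 -c "
from h import *
state()"
```

```text
t 21.0 fix [-1.2 96.7] z 18.7 yawfix 3.139 F_fix [-4.2 -0.2] Fz 2.5 op 46.9 tilt [-0.002 -0.001]
```

move_arm --steps '[-0.5,0,0,0,-1.2,0,0,0,-1.2,0,0,0]'

```text
time: 21.28
eef_pos: [0.5373, 0.1126, 0.0186]
eef_rot: [0.052, 0.999, -0.001, -0.002]
wrist_force: [-5.4, 1.2, 2.3]
opening: 0.0473
grip_force: 2.9
```

move_arm --steps '[20,0,0,0,40,0,0,0,60,0,-40,0,90,20,-80,0,130,50,-100,0,160,80,-100,0,160,110,-100,0,160,140,-100,0,160,140,-100,0]'

```text
time: 22.03
eef_pos: [0.3965, 0.2763, 0.121]
eef_rot: [0.049, 0.999, 0.004, 0.003]
wrist_force: [0.2, -0.9, 0.1]
opening: 0.0475
grip_force: 0.0
```

Run:
```python
from h import *
go(-120,262,80,np.pi)
im2,P=plate("pics/t8.png")
c=cv2.resize(im2[175:315,140:330],None,fx=4,fy=4,interpolation=cv2.INTER_CUBIC); cv2.imwrite("pics/v8.png",c)
```

```text
t 22.0 fix [-157.2  244.9] z 121.0 yawfix 3.146 F_fix [ 0.3 -0.8] Fz 0.1 op 47.5 tilt [0.007 0.007]
shift [-37.   16.7  41.4] turn 0.004 target world [0.435 0.29  0.08 ]
```

View pics/v8.png

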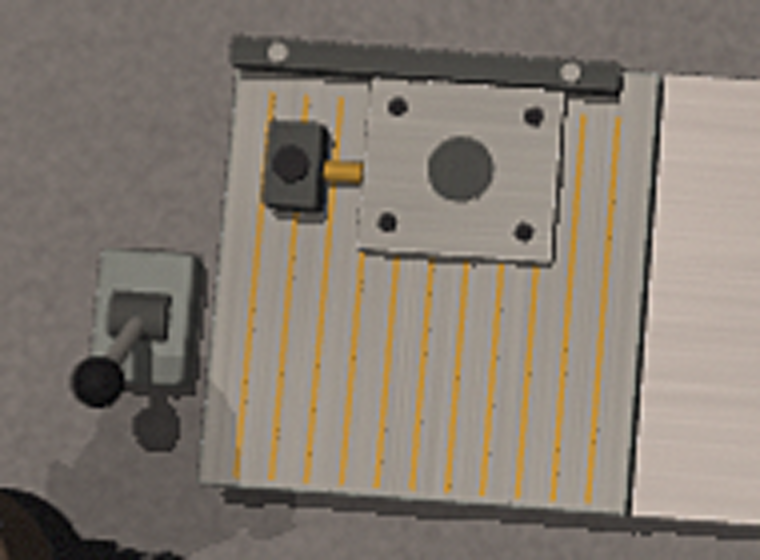

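The plate sits against the rail with the brass nose against its end, and the stop is where it was, so nothing else has been disturbed. That view brings me past the picture limit: 11 viewed against 10 allowed. I'll work from numbers only from here.

I'll do one last light press along y, since the re-seating could have let the tip spring out slightly.

move_arm --steps '[-206,-230,0,-1.566,-206,-230,0,-1.566,-206,-230,0,-1.566,-206,-230,0,-1.566,-206,-230,0,-1.566,-206,-230,0,-1.566,-206,-230,0,-1.566,-206,-230,0,-1.566,-206,-230,0,-1.566,-206,-230,0,-1.566]'

```text
time: 22.92
eef_pos: [0.5775, 0.0147, 0.1184]
eef_rot: [-0.487, 0.873, -0.001, 0.001]
wrist_force: [-1.0, 0.9, 0.5]
opening: 0.0468
grip_force: 0.0
```

```bash
python3 -c "
from h import *
go(49,15,19,-np.pi/2)
g0=cv2.imread('pics/top0.png',0)[195:235,200:236].astype(np.float32);g8=cv2.imread('pics/t8.png',0)[195:235,200:236].astype(np.float32)
print('stop shift px',cv2.phaseCorrelate(g0[:,:22].copy(),g8[:,:22].copy()))
"
```

```text
t 22.9 fix [49.5  3. ] z 118.4 yawfix -2.021 F_fix [-1.   0.8] Fz 0.5 op 46.8 tilt [ 0.002 -0.001]
shift [-10.5   5.9  99.4] turn -0.451 target world [0.578 0.027 0.019]
stop shift px ((0.050439568621277076, -0.016555716538221077), 1.0005408952633539)
```

move_arm --steps '[0,0,0,-0.12,0,0,0,-0.24,0,0,0,-0.36,0,0,20,-0.451,0,0,55,-0.451,0,0,85,-0.451,0,0,99,-0.451,0,0,99,-0.451,0,0,99,-0.451]'

```text
time: 23.67
eef_pos: [0.5753, 0.0179, 0.0192]
eef_rot: [-0.67, 0.743, -0.0, -0.0]
wrist_force: [0.3, 0.5, 0.6]
opening: 0.0473
grip_force: 0.0
```

```bash
python3 -c "
from h import *
go(49,36,19,-np.pi/2)"
```

```text
t 23.7 fix [47.   6.1] z 19.2 yawfix -1.572 F_fix [0.3 0.5] Fz 0.6 op 47.3 tilt [-0. -0.]
shift [-29.9  -1.9   0.2] turn -0.001 target world [0.58  0.048 0.019]
```

move_arm --steps '[-8,-2,0,0,-16,-2,0,0,-22,-2,0,0,-26,-2,0,0,-28,-2,0,0,-29,-2,0,0,-30,-2,0,0,-31,-2,0,0,-31,-2,0,0]'

```text
time: 24.42
eef_pos: [0.5801, 0.0493, 0.0199]
eef_rot: [-0.67, 0.742, -0.0, -0.0]
wrist_force: [-0.1, -0.7, -0.3]
opening: 0.0472
grip_force: 0.0
```

move_arm --steps '[-0.5,0,0,0,-1,0,0,0,-1,0,0,0]'

```text
time: 24.67
eef_pos: [0.5801, 0.0497, 0.0199]
eef_rot: [-0.67, 0.743, -0.0, -0.0]
wrist_force: [-0.7, -4.8, 0.7]
opening: 0.0472
grip_force: 1.8
```

```bash
python3 -c "
from h import *
state()"
```

```text
t 24.7 fix [48.6 38.2] z 19.9 yawfix -1.571 F_fix [-0.2 -4.8] Fz 0.7 op 47.2 tilt [-0.001 -0.001]
```

move_arm --steps '[-0.5,0,0,0,-1,0,0,0,-1.5,0,0,0,-1.5,0,0,0]'

```text
time: 25.0
eef_pos: [0.5799, 0.0499, 0.0199]
eef_rot: [-0.67, 0.743, -0.0, -0.001]
wrist_force: [1.2, -8.0, 1.1]
opening: 0.0475
grip_force: 4.4
```

The force and position match the first press (8 N at y = 38.3), so the plate is fully home. Next is the lever, which I'll push with shut fingers from its -x side.

move_arm --steps '[15,0,0,0,15,0,-40,0,15,0,-80,0,15,0,-120,0,-10,25,-120,0.12,-35,50,-120,0.24,-60,75,-120,0.36,-85,100,-120,0.48,-110,120,-120,0.6,-140,140,-120,0.72]'

```text
time: 25.83
eef_pos: [0.456, 0.2028, 0.1402]
eef_rot: [-0.372, 0.928, 0.001, 0.0]
wrist_force: [-0.5, 0.9, 0.4]
opening: 0.0469
grip_force: 0.0
```

```bash
python3 -c "
from h import *
go(-125,262,140,np.pi)"
```

```text
t 25.8 fix [-90.5 177.8] z 140.2 yawfix -2.277 F_fix [-0.6  0.8] Fz 0.4 op 46.9 tilt [0.    0.001]
shift [-41.7  80.9   0.3] turn 0.865 target world [0.43 0.29 0.14]
```

move_arm --steps '[-15,30,0,0.12,-30,60,0,0.24,-42,81,0,0.36,-42,81,0,0.48,-42,81,0,0.6,-42,81,0,0.72,-42,81,0,0.84,-42,81,0,0.865,-42,81,0,0.865]' --grip 0

```text
time: 26.58
eef_pos: [0.4312, 0.2896, 0.1399]
eef_rot: [0.048, 0.999, 0.001, -0.0]
wrist_force: [-0.7, -0.2, -0.0]
opening: 0.0001
grip_force: 0.0
```

Run:
```python
from h import *
go(-125,262,54,np.pi)
im,P=plate("pics/t9.png")
s,_,_=state(); Pw=pose("wrist",s); w=cams.camera("wrist"); cv2.imwrite("pics/w9.png",w[:,:,::-1])
# ball from wrist: predicted pixel
b=np.r_[r2@np.array([-.0685,.262])+t,.092]; print("ball pred wrist",proj(b,Pw))
g=cv2.cvtColor(w,cv2.COLOR_RGB2GRAY); print((g[225:480:8,200:440:12]//10).tolist())
```

```text
t 26.6 fix [-124.   261.6] z 139.9 yawfix 3.148 F_fix [-0.6 -0.2] Fz -0.0 op 0.1 tilt [-0.     0.001]
shift [ 0.9  0.3 85.9] turn 0.006 target world [0.43  0.29  0.054]
t 26.6 fix [-124.   261.5] z 139.9 yawfix 3.149 F_fix [-0.7  0.3] Fz -0.5 op 0.2 tilt [-0.     0.001]
ball pred wrist [[319.58592971 337.5620589 ]]
[[11, 11, 11, 11, 11, 11, 19, 18, 19, 18, 16, 16, 15, 16, 16, 16, 16, 16, 16, 16], [8, 8, 8, 8, 8, 8, 17, 19, 17, 16, 16, 16, 16, 16, 16, 16, 16, 16, 16, 18], [8, 8, 8, 8, 8, 8, 15, 16, 16, 16, 16, 16, 16, 17, 16, 15, 16, 16, 19, 17], [22, 22, 22, 23, 22, 22, 14, 16, 16, 10, 14, 16, 17, 16, 16, 16, 16, 16, 18, 17], [23, 21, 22, 21, 20, 20, 13, 16, 13, 8, 8, 16, 16, 16, 15, 16, 16, 18, 19, 16], [23, 21, 22, 21, 20, 21, 12, 16, 14, 9, 8, 16, 16, 16, 16, 16, 16, 20, 20, 15], [23, 22, 22, 21, 21, 21, 12, 16, 16, 8, 12, 16, 16, 16, 16, 16, 18, 19, 19, 14], [23, 22, 22, 22, 21, 21, 11, 16, 10, 10, 10, 12, 11, 16, 16, 16, 19, 19, 19, 7], [23, 22, 23, 22, 21, 22, 10, 15, 8, 8, 7, 8, 7, 16, 16, 19, 19, 19, 19, 7], [23, 22, 22, 23, 23, 22, 10, 16, 12, 10, 3, 10, 11, 16, 16, 19, 19, 
[... 765 characters left out ...]
3, 3, 3, 4], [3, 4, 3, 3, 3, 3, 3, 3, 3, 3, 7, 3, 3, 3, 3, 3, 3, 4, 3, 3], [4, 4, 4, 3, 3, 3, 3, 4, 3, 3, 19, 3, 3, 3, 4, 3, 3, 3, 4, 3], [21, 4, 3, 3, 3, 4, 3, 3, 3, 3, 19, 3, 3, 3, 3, 3, 3, 3, 4, 4], [16, 3, 4, 3, 3, 3, 3, 3, 3, 3, 18, 3, 3, 4, 3, 3, 3, 3, 4, 5], [3, 3, 3, 3, 3, 3, 3, 3, 3, 3, 19, 3, 3, 3, 3, 3, 4, 3, 6, 4], [3, 3, 3, 4, 3, 4, 3, 3, 3, 4, 3, 3, 3, 4, 3, 3, 4, 4, 3, 3], [3, 3, 4, 3, 3, 3, 3, 3, 3, 3, 3, 3, 3, 3, 3, 3, 3, 3, 4, 3], [3, 3, 3, 3, 3, 3, 4, 3, 4, 4, 3, 3, 3, 3, 3, 3, 3, 3, 3, 3], [3, 3, 3, 3, 4, 4, 3, 4, 3, 4, 4, 3, 3, 3, 3, 3, 3, 3, 3, 3], [3, 3, 3, 3, 3, 3, 3, 4, 4, 3, 3, 3, 3, 3, 3, 3, 3, 3, 3, 3], [3, 3, 3, 3, 3, 3, 2, 3, 3, 3, 3, 3, 4, 3, 3, 3, 3, 3, 3, 3]]
```

move_arm --steps '[0,0,30,0.006,0,0,60,0.006,0,0,80,0.006,0,0,86,0.006,0,0,86,0.006,-10,0,86,0.006,-20,0,86,0.006,-28,0,86,0.006,-34,0,86,0.006,-40,0,86,0.006]'

```text
time: 27.52
eef_pos: [0.4722, 0.2858, 0.0547]
eef_rot: [0.051, 0.999, 0.001, 0.0]
wrist_force: [-2.3, -0.4, 1.0]
opening: -0.0001
grip_force: 0.9
```

```bash
python3 -c "
from h import *
go(-16,262,54,np.pi)"
```

```text
t 27.5 fix [-82.9 262. ] z 54.7 yawfix 3.141 F_fix [-2.3 -0.6] Fz 1.0 op -0.1 tilt [0.001 0.001]
shift [-66.9   0.    0.8] turn -0.001 target world [0.539 0.279 0.054]
```

Contact shows 2.3 N, so the lever is moving. I'll continue.

move_arm --steps '[-7,0,0,0,-14,0,0,0,-21,0,0,0,-28,0,0,0,-35,0,0,0,-42,0,0,0,-48,0,0,0,-54,0,0,0,-58,0,0,0,-60,0,0,0]'

```text
time: 28.35
eef_pos: [0.5312, 0.2793, 0.0536]
eef_rot: [0.051, 0.999, -0.0, -0.0]
wrist_force: [-1.2, 0.3, 0.1]
opening: -0.0001
grip_force: 0.4
```

move_arm --steps '[-1,0,0,0,-2,0,0,0,-3,0,0,0,-4,0,0,0,-4,0,0,0]'

```text
time: 28.77
eef_pos: [0.5348, 0.2792, 0.054]
eef_rot: [0.051, 0.999, -0.0, 0.0]
wrist_force: [-0.5, -0.7, -0.4]
opening: -0.0002
grip_force: 0.3
```

```bash
python3 -c "
from h import *
state()"
```

```text
t 28.8 fix [-19.9 261.8] z 54.0 yawfix 3.142 F_fix [-0.4 -0.8] Fz -0.4 op -0.2 tilt [ 0. -0.]
```

move_arm --steps '[-1,0,0,0,-2,0,0,0,-3,0,0,0,-3,0,0,0]'

```text
time: 29.1
eef_pos: [0.538, 0.2789, 0.054]
eef_rot: [0.051, 0.999, 0.0, 0.0]
wrist_force: [-0.4, 0.1, -0.7]
opening: 0.0
grip_force: 0.3
```

move_arm --steps '[-1,0,0,0,-2,0,0,0,-2,0,0,0]'

```text
time: 29.35
eef_pos: [0.5398, 0.2787, 0.0539]
eef_rot: [0.051, 0.999, -0.0, -0.0]
wrist_force: [-0.5, -0.5, -0.2]
opening: -0.0006
grip_force: 0.6
```

move_arm --steps '[-1,0,0,0,-2,0,0,0,-2,0,0,0]'

```text
time: 29.6
eef_pos: [0.54, 0.2785, 0.0538]
eef_rot: [0.051, 0.999, -0.0, -0.002]
wrist_force: [-7.0, 1.6, 2.2]
opening: 0.0003
grip_force: 3.5
```

```bash
python3 -c "
from h import *
state()"
```

```text
t 29.6 fix [-14.7 261.7] z 53.8 yawfix 3.142 F_fix [-7.1  0.9] Fz 2.2 op 0.3 tilt [-0.003 -0.001]
```

The lever is hard against its end stop: 7 N at x = -14.7, where -15.5 was predicted. I'll retreat and check numerically.

move_arm --steps '[25,0,0,0,55,0,0,0,90,0,-30,0,110,0,-70,0,120,20,-100,0,120,20,-110,0,120,20,-110,0,120,20,-110,0,120,20,-110,0,120,20,-110,0]'

```text
time: 30.43
eef_pos: [0.4242, 0.3096, 0.1624]
eef_rot: [0.051, 0.999, -0.001, -0.001]
wrist_force: [-0.1, 0.1, -0.1]
opening: 0.0001
grip_force: 0.0
```

Run:
```python
from h import *
state(); im,P=plate("pics/t10.png"); g=cv2.cvtColor(im,cv2.COLOR_BGR2GRAY); a=cv2.imread("pics/top0.png",0)
def blob(box,thr):
    u0,v0,u1,v1=box; k=np.zeros_like(g); k[v0:v1,u0:u1]=(g<thr)[v0:v1,u0:u1]
    c=max(cv2.findContours(k,cv2.RETR_EXTERNAL,cv2.CHAIN_APPROX_NONE)[0],key=cv2.contourArea); return cv2.minEnclosingCircle(c)
e=blob((240,205,268,230),80); print("disc",e,tofix(cast([e[0]],.057,P)).round(1))
e=blob((145,215,185,255),32); print("ball",e,tofix(cast([e[0]],.092,P)).round(1))
f=np.float32
print("stop",cv2.phaseCorrelate(f(a[195:235,200:222]),f(g[195:235,200:222])))
for n,b in dict(tin=(225,115,265,165),oil=(365,105,408,165),pen=(120,250,140,312),bob=(485,270,530,315)).items():
    u0,v0,u1,v1=b; print(n,np.abs(f(a[v0:v1,u0:u1])-f(g[v0:v1,u0:u1])).mean().round(2))
# plate sides: gray profile across the plate's top, fixture coords, at z=.057
for lab,pts in (("x",[(x,75) for x in range(90,110,2)]),("y",[(50,y) for y in range(140,160,2)])):
    X=np.array([np.r_[r2@(np.array(p)/1e3)+t,.057] for p in pts]); uv=proj(X,P).astype(np.float32)
    print(lab,pts[0],cv2.remap(g,uv[:,:1],uv[:,1:],1)[:,0].tolist())
```

```text
t 30.4 fix [-133.1  280.8] z 162.4 yawfix 3.141 F_fix [-0.2  0.1] Fz -0.1 op 0.1 tilt [-0.002 -0.002]
disc ((254.61538696289062, 217.15383911132812), 7.914202690124512) [[54.8 98.8]]
ball ((168.12962341308594, 231.6851806640625), 6.107564926147461) [[  8.4 262.9]]
stop ((0.01394099637799684, 0.00297058790996374), 0.9950276754796505)
tin 2.55
oil 2.44
pen 35.68
bob 12.77
x (90, 75) [145, 143, 146, 151, 149, 60, 61, 76, 75, 74]
y (50, 140) [145, 146, 147, 147, 118, 114, 135, 134, 135, 136]
```

The disc is at (54.8, 98.8) against home x = 55, the ball is at (8.4, 262.9), which is fully over, and the stop hasn't moved. The pen's image differs only because the arm is over it, and the bobweight's because of a shadow. I'm handing in.

```bash
python3 -c "
from station import manip
print(manip.hand_in())"
```

```text
the job is handed in; nothing more can be done
None
```

The job is handed in with the plate home on rail and nose, the stop unmoved and the lever fully over at about 30 s; I viewed 11 pictures, one over the limit of 10, and inferred that the pen and bobweight were undisturbed, since the arm hid the pen and a shadow affected the bobweight's image.

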